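# Load the shaker nest: tube block, spacer frame, cover

## Robot

A 6-joint arm with a two-finger parallel gripper is mounted at the origin on the work surface. World frame = base frame: x ahead of the robot, y to its left, z up, the work surface at z = 0. Lengths are in m, angles in rad, forces in N, time in s.
With the tool pointing down it reaches from about 0.3 to 1 m from the base axis. Payload 5.1 kg.
Tool frame: the origin (TCP) lies at the very end of the fingers, on their centre line; the grasp point (between the pads) lies 19 mm behind it; x points along the fingers, y is the direction in which the jaws open and shut, and the axes are right-handed (so a half turn about x gives the same grasp; the last joint's range is limited). The gripper opens to 95 mm and grips with 3 to 60 N. Pads are 20 mm wide; open, the fingers measure 119 mm over their backs; the gripper's body (75 mm by 180 mm) begins 59 mm behind the grasp point.
Start: joints at [1.266, 0.124, 1.65, -0, 1.367, -0.083], TCP at [0.143, 0.634, 0.215] pointing down, gripper open.
Joint ranges: [-2.61, 2.61], [-1.02, 2.33], [0.03, 2.71], [-1.35, 4.49], [0.32, 2.68], [-2.91, 2.91]. Speed limits (rad/s): [2.57, 2.57, 3.14, 3.14, 3.14, 3.14].

## Interface

Orientations are given as a rotation vector (axis times angle).
In Python, from plant import manip gives the robot as it stands. The module is installed in compiled form; this text tells all that it offers.
- The arm moves only by the shell command python3 -m jog 'ROWS' [OPENING] [FORCE]. ROWS is JSON, a list of rows, each a list of 4 numbers: the shift along the world's x, y, z in mm, then the turn about the world's z in degrees. In form: [[x, y, z, roll], ...]. A call has 1 to 20 rows; each row shifts and turns the commanded pose from where the row before left it; what a row does not reach is not made up. A row lasts 1/8 s, in which the tool goes at most 62.5 mm and 10.7 degrees, less where a joint would pass 70% of its speed; a pose out of reach is approached as far as the arm can. A call is refused whole if a number of a shift passes 62.5 or a number of a turn 10.7, either way. A call with a gripper value outside its range is refused whole. OPENING is the opening, from 0 (shut) to 1 (fully open), set as the call begins (- or left out, the last holds). The fingers move at their own pace and stop on an object; FORCE is the grip in N (left out, the last holds). Time passes only in rows, so rows that do not move let the fingers close. It gives the time, the measured TCP pose, the force and the opening at its end, in the units of the state.
- manip.sense(): the state, without advancing time (a new reading comes with each control period).
- manip.get_image(name): name is "scene" or "side" or "wrist"; returns a dict with "image" (400x640x3 uint8, blue, green, red), "mtx" (3x3 intrinsics, pixels), "T" (4x4, takes a point from camera to world coordinates). Camera axes: x right, y down, z forward; pixel columns grow to the right and rows downward; lengths in m; the calibration is good to about 2 mm. The wrist camera is an equidistant fisheye: a pixel r from the principal point sees the ray r / f radians off the axis. A picture is of the moment at which its call begins. There is no depth.
- manip.hand_in(): hands the job in, once; it reports no verdict.
Trained networks look in a picture, given as the dict that the camera call returned (one of the last four; its "shot" number tells which), for a name from the list of things; names that differ only in an ending like _2 or _b are one class to them, and where a whole thing is asked for, a point or a joint stands for the part that bears it (a point fixed in the world has none). Each returns a list of dicts, best first, with "score" (0 to 1); they miss things now and then, are a little off and sometimes report something else, mostly with a low value. They report only what shows in the picture. A call takes as long as a camera call. They do not tell look-alikes from the thing itself.
- manip.recognise(picture, name): "location" ([column, row] as shares, 0 to 1, of the picture: columns of its width, rows of its height, amid what is visible of it).
The state is a dict: "t": time; "q": joint angles; "qvel": joint speeds; "effort": joint torques, N m; "tcp_pos": TCP position; "tool_rot": TCP orientation; "force": force on the tool from outside, world axes, zero at the start; "wrist_torque": the same for the moment, N m; "gripper_width": finger opening in m.
Only numpy, scipy, OpenCV 4.12 (cv2) and the standard library are available. Lean on these libraries where they do the work, as an engineer would, in place of code of your own. Each camera call takes 0.05 s, during which the arm holds its last target.

## Task

Load the shaker by stacking the three parts squarely between the four black corner guides of its nest, each one fully down before the next: first the metal block with the red-capped tubes, then the orange spacer frame around the caps, then the blue cover on top. Lower each part in gently rather than dropping it, let go and leave the stack flat and untouched; leave the yellow tube rack, the tape roll and the marker where they are.

Things in the scene. Friction and masses are not known exactly. Their poses are not given: they have to be found in the camera images.
- block_center (a point): Centre, half-way up, of the aluminium block (block), 86 x 60 x 30 mm, loose on the table, about 0.3 kg; six red tube caps (diameter 15 mm) stand 10 mm above its top face, within 28.5 mm (x) and 18 mm (y) of its centre. x along the 86 mm length, y along the 60 mm width, z up. Grasp it across the 60 mm width at the middle of its long sides. A half turn makes no difference.
- spacer_center (a point): Centre, half-way up, of the orange spacer (spacer): an open rectangular plastic frame, outside 86 x 60 mm, 14 mm high, 8 mm wide bars (opening 70 x 44 mm), loose on the table, about 0.05 kg. x along the 86 mm length, y along the 60 mm width, z up. Grasp it across the 60 mm width at the middle of its long sides. Either way up and a half turn make no difference.
- cover_center (a point): Centre, half-way up, of the blue plastic cover (cover): a plain slab 86 x 60 mm, 12 mm thick with two thin white stripes on top, loose on the table, about 0.08 kg. x along the 86 mm length, y along the 60 mm width, z up. Grasp it across the 60 mm width. A half turn makes no difference.
- pocket (a point): Centre of the nest's flat floor, 40 mm above the table, on the fixed shaker. x along the nest's length, y along its width, z up; yaw varies by up to 0.35 rad. Four black L-shaped corner guides leave 89 x 63 mm between them: 1.5 mm play all round a part. Seated, the centres stand above this point: block 15 mm, spacer 37 mm, cover 50 mm; the whole stack is 56 mm high.
- guide_top (a point): Point above the nest's centre at the guides' top, 59 mm above the nest floor. The guides are straight for 51 mm from the floor, then flare outward as a lead-in. From its corner each reaches 20 mm along the short end and 15 mm along the long side, so the middle 59 mm of both long sides is open for fingers.
- shaker: The fixed shaker: white housing 150 (x) x 130 (y) x 40 mm whose flat top goes on all round the nest at the height of its floor; origin at the centre of its underside.
- block: The aluminium block with red caps; origin at the centre of its underside. See block_center.
- spacer: The orange frame; origin at the centre of its underside. See spacer_center.
- cover: The blue cover; origin at the centre of its underside. See cover_center.
- tube_rack: Bystander: loose yellow rack, 52 (x) x 112 (y) mm, 80 mm high with its red-capped tubes; origin at the centre of its underside.
- tape_roll: Bystander: loose greenish roll of tape lying flat, 90 mm across, 25 mm high; origin at the centre of its underside.
- marker: Bystander: loose black marker with a red cap lying flat, about 133 mm long along x, 15 mm thick; origin under its middle.
Not all that is in view belongs to the job. Of the things that look like the cover, the smallest one is meant. Several things look just like the block: the one meant starts nearest to the robot's base.

How it is judged:
On the way, in this order (a step that is already met when the one before it is completed fails the run):
1. the block stands seated in the nest, released (horizontal distance between block_center and pocket below 0.004 m and z of block_center in the frame of pocket between 0.0125 and 0.0175 m and angle between block_center's own z axis and vertical below 0.05 rad and angle between the x axis of block_center and the x axis of pocket, either way round below 0.07 rad and contact force between the fingers and block below 0.1 N), for 0.2 s.
2. the spacer lies seated on the block in the nest, released (horizontal distance between each of block_center, spacer_center and pocket below 0.004 m and z of block_center in the frame of pocket between 0.0125 and 0.0175 m and angle between each of block_center, spacer_center's own z axis and vertical below 0.05 rad and angle between the x axis of each of block_center, spacer_center and the x axis of pocket, either way round below 0.07 rad and z of spacer_center in the frame of pocket between 0.0345 and 0.0395 m and contact force between the fingers and spacer below 0.1 N), for 0.2 s.
3. the cover lies seated on the spacer in the nest, released (horizontal distance between each of spacer_center, cover_center and pocket below 0.004 m and z of spacer_center in the frame of pocket between 0.0345 and 0.0395 m and angle between each of spacer_center, cover_center's own z axis and vertical below 0.05 rad and angle between the x axis of each of spacer_center, cover_center and the x axis of pocket, either way round below 0.07 rad and z of cover_center in the frame of pocket between 0.0475 and 0.0525 m and contact force between the fingers and cover below 0.1 N), for 0.2 s.
At the end, for the whole second after the job is handed in: Block, spacer and cover are stacked in the nest in this order from the floor, each centred within 4 mm, at its seated height within 2.5 mm, level within 0.05 rad and square with the nest within 0.07 rad, and at rest (horizontal distance between each of block_center, spacer_center, cover_center and pocket below 0.004 m and z of block_center in the frame of pocket between 0.0125 and 0.0175 m and angle between each of block_center, spacer_center, cover_center's own z axis and vertical below 0.05 rad and angle between the x axis of each of block_center, spacer_center, cover_center and the x axis of pocket, either way round below 0.07 rad and linear speed of each of block, spacer, cover below 0.02 m/s and z of spacer_center in the frame of pocket between 0.0345 and 0.0395 m and z of cover_center in the frame of pocket between 0.0475 and 0.0525 m); the robot touches nothing.
It fails at once if a part is dropped into the nest (falls faster than 0.5 m/s, untouched by the fingers) ((linear speed of block above 0.5 m/s and horizontal distance between block_center and pocket below 0.06 m and contact force between the fingers and block below 0.1 N) or (linear speed of spacer above 0.5 m/s and horizontal distance between spacer_center and pocket below 0.06 m and contact force between the fingers and spacer below 0.1 N) or (linear speed of cover above 0.5 m/s and horizontal distance between cover_center and pocket below 0.06 m and contact force between the fingers and cover below 0.1 N)).
It fails at once if the tube rack is shifted by more than 30 mm or tipped over (distance of tube_rack from where it was at the start of the episode above 0.03 m or angle between tube_rack's own z axis and vertical above 0.4 rad).
It fails at once if the tape roll is shifted by more than 30 mm or tipped over (distance of tape_roll from where it was at the start of the episode above 0.03 m or angle between tape_roll's own z axis and vertical above 0.4 rad).
It fails at once if the marker is shifted by more than 30 mm or tipped over (distance of marker from where it was at the start of the episode above 0.03 m or angle between marker's own z axis and vertical above 0.4 rad).
It also fails if it takes over 72 s, if anything falls off the work surface, if the arm or the gripper's body presses on something with over 40 N, if the wrist force passes 120 N, or if a joint passes its speed limit or range.

## Working session

There is one attempt and no reset: what is moved stays moved. The work goes in short steps, Python scripts to look and compute and a shell command to move; the robot and the scene stay as the last step left them, time stands still between calls to the robot, and variables do not carry over. Pictures are saved under pics/ and viewed, and the job is handed in when it is done.

```bash
mkdir -p pics; python3 - <<'E'
from plant import manip
import cv2,numpy as np
print(manip.sense())
for n in ["scene","side","wrist"]:
    p=manip.get_image(n); cv2.imwrite(f"pics/{n}0.png",p["image"]); print(n,p["mtx"].round(1).tolist(),p["T"].round(3).tolist(),p["shot"])
    np.savez(f"pics/{n}0.npz",mtx=p["mtx"],T=p["T"])
E
```

```text
{'t': 0.0, 'q': array([ 1.26639103e+00,  1.24484304e-01,  1.65165527e+00,  6.61007868e-06,
        1.36750243e+00, -8.26006828e-02]), 'qvel': array([-7.11690189e-04,  4.11333969e-04,  1.16648756e-03, -9.24306968e-05,
       -1.11152478e-03,  6.02173734e-04]), 'effort': array([ 2.23453397e-03, -4.17622161e+01, -3.59920335e+01,  7.74841709e-02,
        4.93742817e-02, -1.81980831e-04]), 'tcp_pos': array([0.14282899, 0.63346008, 0.21341159]), 'tool_rot': array([ 0.17256973,  1.56417236, -0.17573229]), 'force': array([-0.13540717,  0.16801588,  0.20576058]), 'wrist_torque': array([0.02080638, 0.04526742, 0.0008825 ]), 'gripper_width': 0.09508318570307997}
scene [[410.6, 0.0, 317.0], [0.0, 410.6, 204.6], [0.0, 0.0, 1.0]] [[-0.016, 0.78, -0.625, 1.296], [1.0, 0.012, -0.01, 0.001], [0.0, -0.626, -0.78, 0.962], [0.0, 0.0, 0.0, 1.0]] 1
side [[423.3, 0.0, 320.5], [0.0, 423.3, 204.9], [0.0, 0.0, 1.0]] [[0.878, -0.344, 0.333, 0.108], [-0.479, -0.615, 0.626, -0.883], [-0.011, -0.709, -0.705, 1.081], [0.0, 0.0, 0.0, 1.0]] 2
wrist [[309.7, 0.0, 316.0], [0.0, 309.7, 203.6], [0.0, 0.0, 1.0]] [[0.22, 0.945, 0.241, 0.076], [0.976, -0.213, -0.055, 0.649], [-0.001, 0.247, -0.969, 0.383], [0.0, 0.0, 0.0, 1.0]] 3
```

View pics/scene0.png

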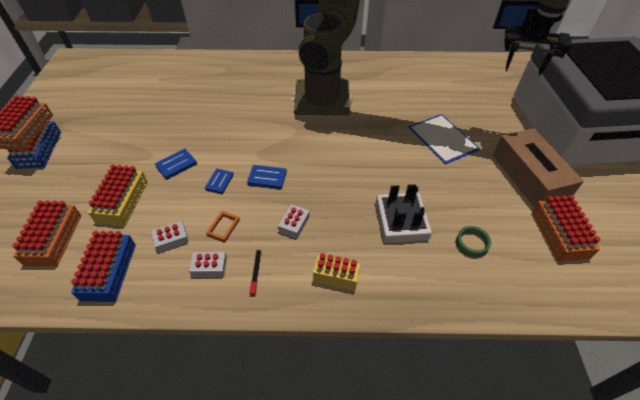

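View pics/side0.png

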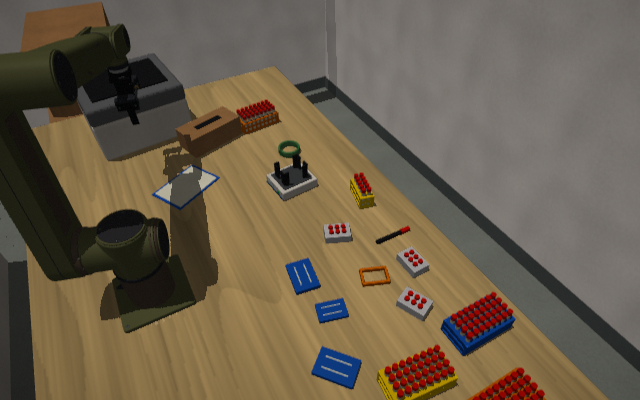

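View pics/wrist0.png

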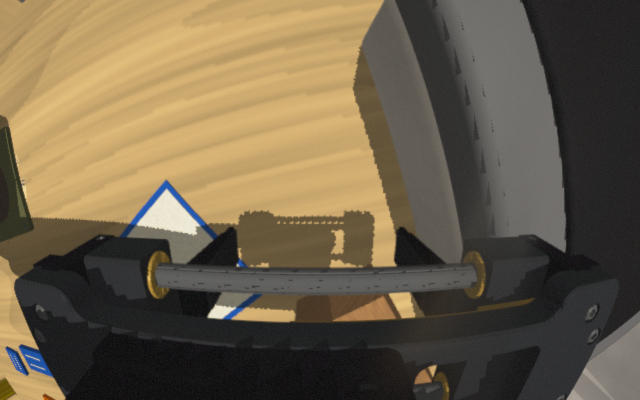

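The scene picture shows three look-alike blocks at (169,236), (208,264) and (293,221). The blue slabs are at (176,163), (219,181) and (267,176). The orange frame is at (223,226), and the shaker nest at (403,215). Next I'll zoom in and measure them.

```bash
cat > h.py <<'E'
import numpy as np,cv2
def rays(p,uv):
    uv=np.atleast_2d(uv).astype(float); K=p["mtx"]; T=p["T"]
    d=np.c_[(uv[:,0]-K[0,2])/K[0,0],(uv[:,1]-K[1,2])/K[1,1],np.ones(len(uv))]
    if p.get("fish"):
        r=np.hypot(d[:,0],d[:,1])+1e-12
        d=np.c_[d[:,0]/r*np.sin(r),d[:,1]/r*np.sin(r),np.cos(r)]
    return d@T[:3,:3].T, T[:3,3]
def plane(p,uv,z):
    d,o=rays(p,uv); return o+d*((z-o[2])/d[:,2])[:,None]
def proj(p,X):
    T=p["T"];K=p["mtx"]; c=(np.atleast_2d(X)-T[:3,3])@T[:3,:3]
    if p.get("fish"):
        h=np.hypot(c[:,0],c[:,1]); th=np.arctan2(h,c[:,2]); s=th/(h+1e-12)
        xy=c[:,:2]*s[:,None]
    else: xy=c[:,:2]/c[:,2:]
    return xy*K[0,0]+K[:2,2]
def load(n,name=None):
    a=np.load(f"pics/{n}.npz"); return {"mtx":a["mtx"],"T":a["T"],"image":cv2.imread(f"pics/{n}.png"),"fish":"wrist" in n}
def rect(p,mask,z):
    c=max(cv2.findContours(mask,cv2.RETR_EXTERNAL,cv2.CHAIN_APPROX_NONE)[0],key=cv2.contourArea)[:,0]
    X=plane(p,c,z)[:,:2]*1000
    (cx,cy),(w,h),a=cv2.minAreaRect(X.astype(np.float32))
    if w<h: w,h,a=h,w,a+90
    return round(cx,1),round(cy,1),round(w,1),round(h,1),round((a+90)%180-90,1)
E
python3 - <<'E'
from h import *
for n in ["scene0","side0"]:
    p=load(n); hsv=cv2.cvtColor(p["image"],cv2.COLOR_BGR2HSV)
    blue=cv2.inRange(hsv,(105,120,60),(130,255,255)); org=cv2.inRange(hsv,(5,170,120),(15,255,255))
    for nm,m,z in [("blue",blue,.012),("org",org,.014)]:
        N,l,s,c=cv2.connectedComponentsWithStats(m)
        for i in range(1,N):
            if s[i,4]>60: print(n,nm,s[i].tolist(),c[i].round(),rect(p,(l==i).astype(np.uint8),z))
p=load("scene0")
for u in [(169,232),(208,260),(293,217),(403,210)]: 
    X=plane(p,u,.035)[0]; print(u,X.round(3),np.hypot(X[0],X[1]))
p=load("scene0")["image"]
cv2.imwrite("pics/c1.png",cv2.resize(p[140:300,140:460],None,fx=2.5,fy=2.5,interpolation=cv2.INTER_CUBIC))
E
```

```text
scene0 blue [30, 138, 17, 20, 93] [ 38. 149.] (303.5, -941.6, 91.5, 26.2, 0.9)
scene0 blue [425, 142, 45, 22, 88] [447. 155.] (317.1, 406.6, 145.7, 77.4, 71.6)
scene0 blue [156, 149, 40, 28, 502] [175. 163.] (368.4, -471.8, 109.7, 79.9, -47.6)
scene0 blue [248, 165, 38, 23, 538] [267. 176.] (420.5, -170.7, 108.6, 78.9, 81.6)
scene0 blue [206, 169, 27, 24, 330] [219. 181.] (442.0, -317.4, 86.6, 58.5, -14.8)
scene0 blue [72, 235, 63, 64, 828] [112. 272.] (743.9, -560.6, 185.8, 120.8, -5.9)
scene0 org [12, 103, 33, 36, 128] [ 28. 121.] (166.6, -1038.3, 192.1, 16.5, -5.4)
scene0 org [539, 201, 30, 51, 163] [553. 225.] (598.9, 662.8, 175.6, 19.3, 2.7)
scene0 org [41, 205, 33, 52, 237] [ 58. 231.] (636.6, -737.4, 175.8, 25.0, -0.1)
scene0 org [207, 212, 32, 27, 164] [223. 225.] (613.5, -277.9, 83.6, 58.2, -21.6)
scene0 org [571, 244, 28, 7, 73] [586. 248.] (676.4, 720.6, 78.2, 15.8, -80.8)
side0 blue [286, 258, 34, 36, 682] [302. 275.] (418.1, -172.4, 112.3, 77.4, 81.8)
side0 blue [315, 298, 34, 24, 485] [331. 310.] (435.8, -322.5, 85.8, 61.8, -15.1)
side0 blue [441, 316, 74, 40, 585] [469. 334.] (769.3, -551.2, 201.3, 103.8, 2.7)
side0 blue [312, 347, 49, 42, 1126] [336. 367.] (363.7, -473.7, 110.2, 79.4, -49.9)
side0 org [359, 265, 31, 20, 197] [374. 275.] (611.4, -280.4, 86.0, 61.4, -21.3)
side0 org [467, 367, 51, 33, 166] [492. 384.] (685.3, -702.7, 165.4, 8.8, 0.0)
(169, 232) [ 0.655 -0.415  0.035] 0.7759086636239688
(208, 260) [ 0.742 -0.292  0.035] 0.797784204327715
(293, 217) [ 0.598 -0.078  0.035] 0.6034911401518428
(403, 210) [0.568 0.236 0.035] 0.6155149257668535
```

View pics/c1.png

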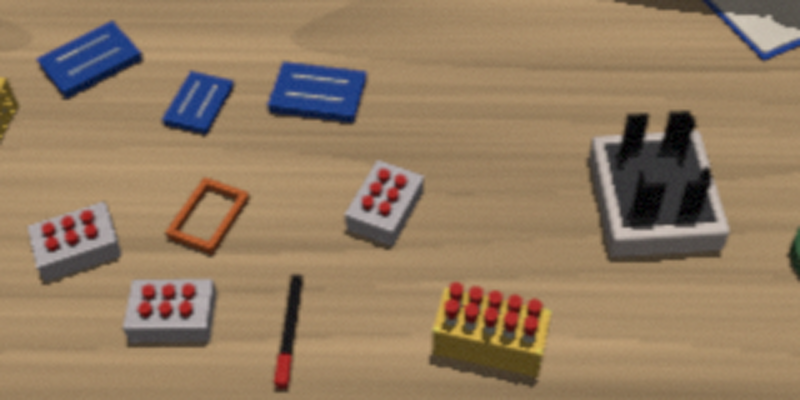

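Choices: the block at (293,221), which is 0.60 m from the base against 0.78 and 0.80 for the others. The cover at (219,181), measuring about 86x59 against 110x79 for the other two. The frame at (223,226). The crop confirms these. Now I'll look at the nest from above with the wrist camera.

```bash
python3 -m jog '[[0,-20,20,0],[0,-40,20,0],[0,-50,20,0],[20,-50,20,0],[40,-50,0,0],[50,-50,0,0],[50,-40,0,0],[50,-40,0,0],[50,-30,0,0],[50,-20,-10,0],[50,-7,-10,0],[50,0,-10,0],[50,0,-10,0],[30,0,0,0],[10,0,0,0],[0,0,0,0],[0,0,0,0]]' 1
cat > snap.py <<'E'
from plant import manip
import cv2,numpy as np,sys
tag=sys.argv[1]
s=manip.sense(); print(s["t"],s["tcp_pos"].round(4),s["tool_rot"].round(4),s["force"].round(1),s["gripper_width"])
for n in sys.argv[2:]:
    p=manip.get_image(n); cv2.imwrite(f"pics/{n}{tag}.png",p["image"]); np.savez(f"pics/{n}{tag}.npz",mtx=p["mtx"],T=p["T"])
    print(n,p["T"].round(3).tolist())
E
python3 snap.py 1 wrist
```

```text
t: 2.28
tcp_pos: [0.633, 0.2462, 0.2551]
tool_rot: [0.174, 1.564, -0.174]
force: [-0.4, 0.0, -0.8]
gripper_width: 0.0948
2.275 [0.633  0.2462 0.2551] [ 0.1738  1.5638 -0.1736] [-0.4  0.  -0.8] 0.09480509062350025
wrist [[0.219, 0.945, 0.241, 0.567], [0.976, -0.213, -0.053, 0.261], [0.001, 0.247, -0.969, 0.425], [0.0, 0.0, 0.0, 1.0]]
```

View pics/wrist1.png

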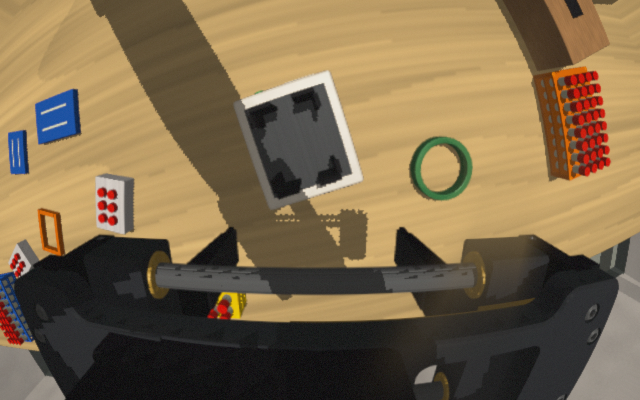

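The wrist view shows the nest at about (302,140), with the grey floor, four guides and the white housing. The block is at (115,204).

```bash
python3 - <<'E'
from h import *
p=load("wrist1")
cv2.imwrite("pics/c2.png",cv2.resize(p["image"][60:220,220:380],None,fx=3.75,fy=3.75,interpolation=cv2.INTER_CUBIC))
E
```

```text
(no output)
```

View pics/c2.png

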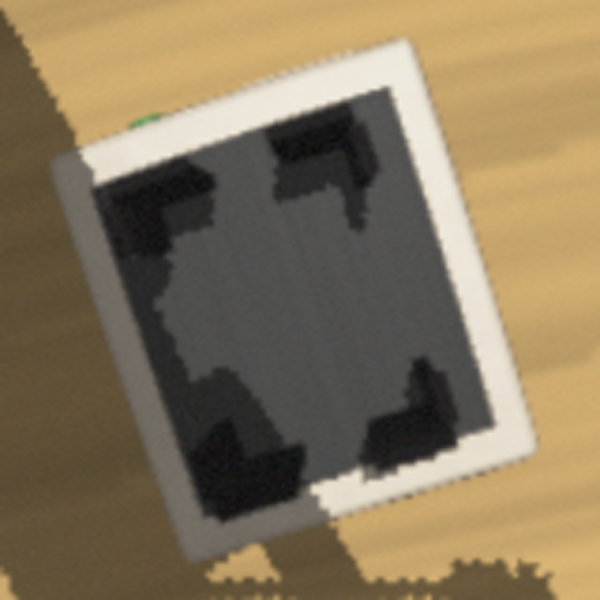

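```bash
python3 - <<'E'
from h import *
p=load("wrist1")
for nm,C in [("outer",[(52,158),(410,38),(540,450),(192,562)]),("plate",[(95,187),(388,88),(494,425),(205,517)])]:
    u=(np.array(C)+.5)/3.75-.5+np.array([220,60])
    X=plane(p,u,.04)[:,:2]*1000
    e=[np.linalg.norm(X[i]-X[(i+1)%4]) for i in range(4)]
    ang=[np.degrees(np.arctan2(*(X[(i+1)%4]-X[i])[::-1])) for i in range(4)]
    print(nm,X.mean(0).round(1),np.round(e,1),np.round(ang,1))
# scene/side corners for check: project estimated
hm=load("scene0")["image"];hs=load("side0")["image"]
cv2.imwrite("pics/c3.png",np.hstack([cv2.resize(hm[175:255,365:445],(400,400),interpolation=cv2.INTER_CUBIC),cv2.resize(hs[140:220,250:330],(400,400),interpolation=cv2.INTER_CUBIC)]))
E
```

```text
outer [578.5 237. ] [125.1 144.9 125.5 146.6] [  94.8    5.3  -84.4 -174.9]
plate [579.1 236.1] [102.1 118.  103.1 118.3] [  95.1    5.1  -84.7 -175.4]
```

View pics/c3.png

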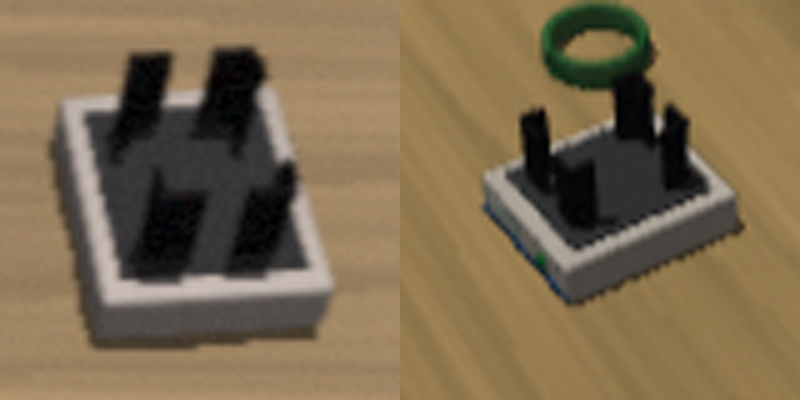

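```bash
python3 - <<'E'
from h import *
for nm,C,o in [("scene0",[(62,102),(270,90),(332,290),(105,305)],(365,175)),("side0",[(85,178),(238,115),(338,195),(165,265)],(250,140))]:
    p=load(nm)
    u=(np.array(C)+.5)/5-.5+np.array(o)
    X=plane(p,u,.04)[:,:2]*1000
    e=[np.linalg.norm(X[i]-X[(i+1)%4]) for i in range(4)]
    ang=[np.degrees(np.arctan2(*(X[(i+1)%4]-X[i])[::-1])) for i in range(4)]
    print(nm,X.mean(0).round(1),np.round(e,1),np.round(ang,1))
E
```

```text
scene0 [583.8 233.2] [123.8 143.7 125.3 144.3] [  95.2    5.6  -84.6 -175.1]
side0 [574.9 226.5] [134.1 123.  144.9 117.1] [   4.5  -79.2 -177.6   95.9]
```

```bash
python3 -m jog '[[8,-2,-20,9],[8,-2,-20,9],[0,0,0,0],[0,0,0,0],[0,0,0,0]]'
python3 snap.py 2 wrist
python3 - <<'E'
from h import *
from plant import manip
from scipy.spatial.transform import Rotation as R
s=manip.sense(); M=R.from_rotvec(s["tool_rot"]).as_matrix(); print(M.round(3)); print(s["q"].round(2))
p=load("wrist2"); t=s["tcp_pos"]
print(proj(p,[t,t+M[:,1]*.0475,t-M[:,1]*.0475]))
# camera in tool frame
print((M.T@(p["T"][:3,3]-t)).round(4),(M.T@p["T"][:3,:3]).round(3))
cv2.imwrite("pics/c4.png",cv2.resize(p["image"][70:270,220:420],None,fx=3,fy=3,interpolation=cv2.INTER_CUBIC))
E
```

```text
t: 2.95
tcp_pos: [0.6501, 0.2424, 0.2164]
tool_rot: [-0.071, 1.567, 0.072]
force: [0.3, 0.1, 0.8]
gripper_width: 0.0951
2.95 [0.6501 0.2424 0.2164] [-0.0714  1.5674  0.0723] [0.3 0.1 0.8] 0.09507521095732463
wrist [[-0.092, 0.964, 0.248, 0.582], [0.996, 0.089, 0.024, 0.236], [0.001, 0.249, -0.968, 0.386], [0.0, 0.0, 0.0, 1.0]]
[[ 0.002 -0.092  0.996]
 [ 0.001  0.996  0.092]
 [-1.     0.     0.002]]
[ 0.28  0.22  1.54  0.    1.38 -1.38]
[[315.91846445 244.303295  ]
 [394.70254951 243.41384574]
 [237.11865366 243.43361764]]
[-1.70e-01 -1.00e-04 -6.82e-02] [[-0.001 -0.247  0.969]
 [ 1.    -0.     0.001]
 [-0.     0.969  0.247]]
```

View pics/c4.png

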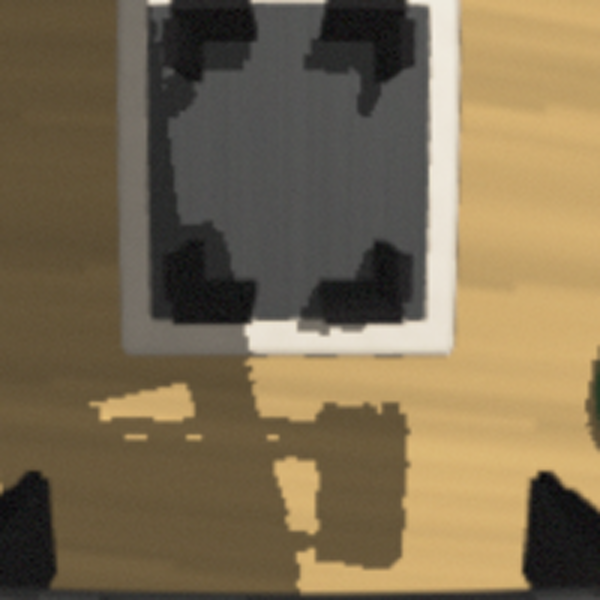

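View pics/wrist2.png

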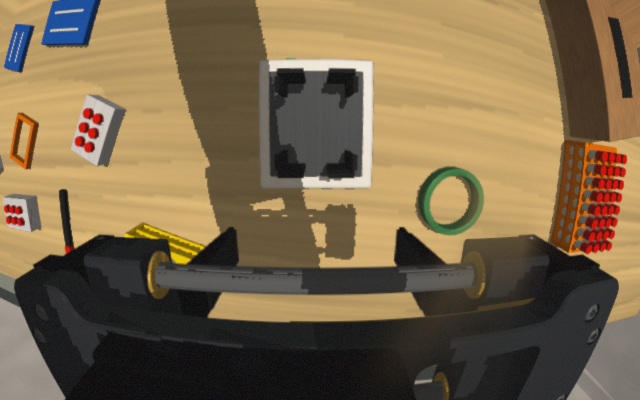

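```bash
python3 - <<'E'
from h import *
p=load("wrist2")
cv2.imwrite("pics/c5.png",cv2.resize(p["image"][50:200,240:390],None,fx=4,fy=4,interpolation=cv2.INTER_CUBIC))
E
```

```text
(no output)
```

View pics/c5.png

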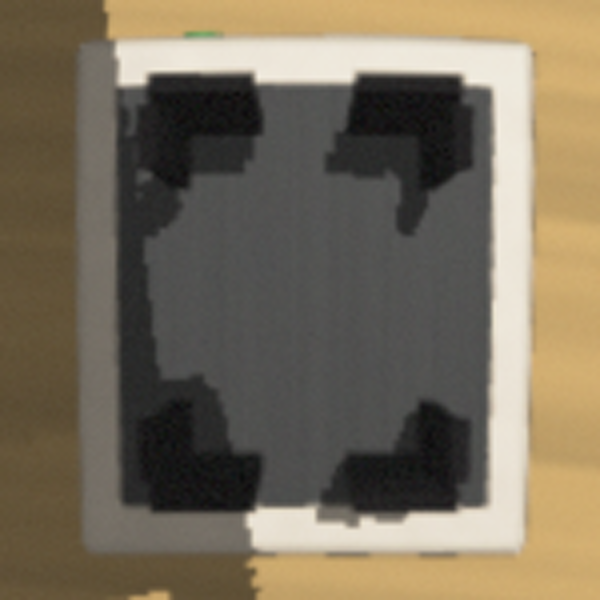

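```bash
python3 - <<'E'
from h import *
p=load("wrist2")
for nm,C in [("outer",[(78,42),(532,42),(522,551),(84,551)]),("plate",[(117,84),(490,86),(487,506),(121,503)])]:
    u=(np.array(C)+.5)/4-.5+np.array([240,50])
    for z in (.04,.03):
        X=plane(p,u,z)[:,:2]*1000
        e=[np.linalg.norm(X[i]-X[(i+1)%4]) for i in range(4)]
        ang=[np.degrees(np.arctan2(*(X[(i+1)%4]-X[i])[::-1])) for i in range(4)]
        print(nm,z,X.mean(0).round(1),np.round(e,1),np.round(ang,1))
img=cv2.resize(p["image"][50:200,240:390],None,fx=4,fy=4,interpolation=cv2.INTER_CUBIC)
cx,cy,a=.5790,.2362,np.radians(5.2)
Rz=np.array([[np.cos(a),-np.sin(a)],[np.sin(a),np.cos(a)]])
def dr(pts,z,col):
    X=np.c_[np.array(pts)@Rz.T+[cx,cy],np.full(len(pts),z)]
    u=(proj(p,X)-[240,50]+.5)*4-.5
    cv2.polylines(img,[u.round().astype(int)],False,col,1)
for sx in (1,-1):
    for sy in (1,-1):
        g=[(sx*.0445,sy*.0115),(sx*.0445,sy*.0315),(sx*.0295,sy*.0315)]
        dr(g,.04,(0,255,255)); dr(g,.091,(0,0,255))
        dr([g[0],g[0]],.04,(0,255,0))
o=[(.075,.065),(-.075,.065),(-.075,-.065),(.075,-.065),(.075,.065)]
dr(o,.04,(255,0,0))
cv2.imwrite("pics/c6.png",img)
E
```

```text
outer 0.04 [578.8 235.5] [126.5 145.9 126.1 145.9] [  95.3    4.9  -84.8 -174.9]
outer 0.03 [578.7 235.5] [130.2 150.1 129.7 150.1] [  95.3    4.9  -84.8 -174.9]
plate 0.04 [578.6 235.5] [103.4 119.4 104.2 119.1] [  94.9    5.5  -85.2 -174.9]
plate 0.03 [578.6 235.5] [106.4 122.8 107.2 122.5] [  94.9    5.5  -85.2 -174.9]
```

View pics/c6.png

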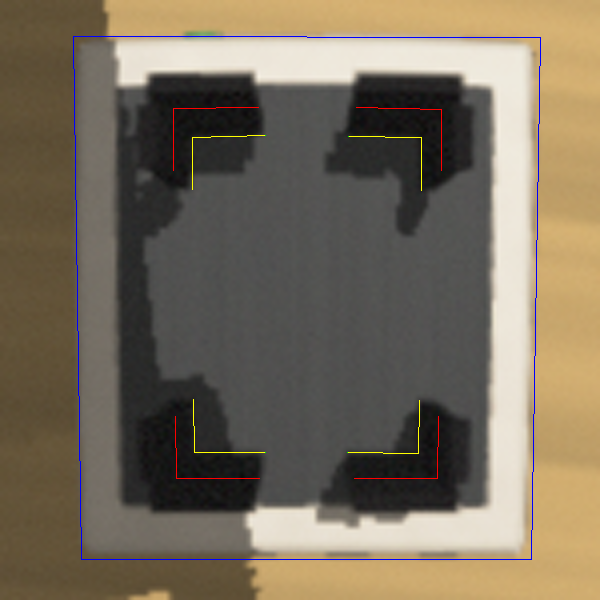

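The overlay fits: nest floor centre about (578.7, 235.6) mm, yaw 5.2°. On to a look at the block from the same relative pose.

```bash
python3 -m jog '[[1,-30,0,0],[1,-45,0,-5],[1,-55,0,-5],[2,-60,-2,-5],[2,-55,-2,-5],[2,-50,-2,-5],[1,-35,-2,-5],[1,-20,-2,0],[0,0,0,0],[0,0,0,0],[0,0,0,0]]'
python3 snap.py 3 wrist
python3 - <<'E'
from h import *
p=load("wrist3")
cv2.imwrite("pics/c7.png",cv2.resize(p["image"][50:200,240:390],None,fx=4,fy=4,interpolation=cv2.INTER_CUBIC))
E
```

```text
t: 4.38
tcp_pos: [0.661, -0.1066, 0.2048]
tool_rot: [0.337, 1.544, -0.336]
force: [0.1, -0.2, -0.8]
gripper_width: 0.0951
4.375 [ 0.661  -0.1066  0.2048] [ 0.3368  1.5443 -0.3365] [ 0.1 -0.2 -0.8] 0.09514390531840773
wrist [[0.416, 0.881, 0.225, 0.599], [0.909, -0.403, -0.102, -0.078], [0.001, 0.247, -0.969, 0.375], [0.0, 0.0, 0.0, 1.0]]
```

View pics/c7.png

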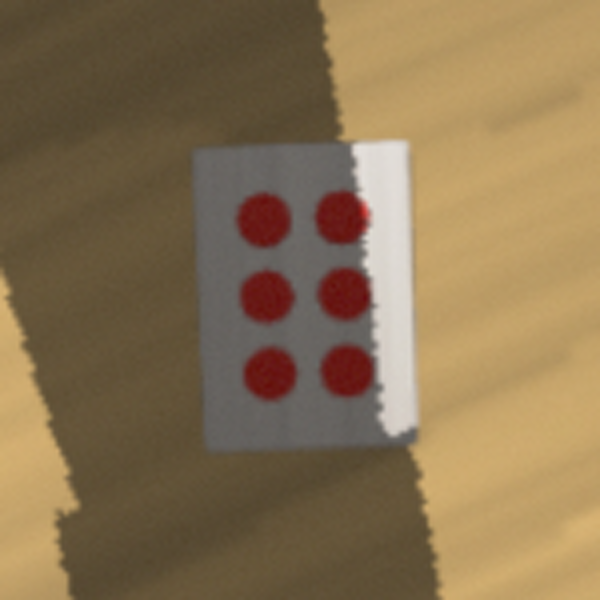

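View pics/wrist3.png

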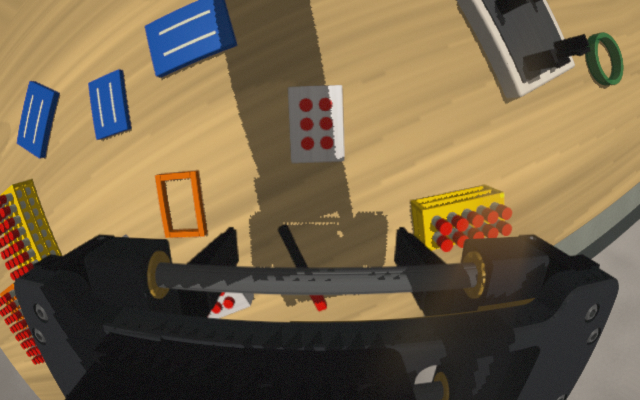

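```bash
python3 - <<'E'
from h import *
p=load("wrist3")
def q(C,z): 
    u=(np.array(C)+.5)/4-.5+np.array([240,50]); return plane(p,u,z)[:,:2]*1000
X=q([(193,150),(408,141),(417,442),(207,451)],.03)
e=[np.linalg.norm(X[i]-X[(i+1)%4]) for i in range(4)]
ang=[np.degrees(np.arctan2(*(X[(i+1)%4]-X[i])[::-1])) for i in range(4)]
print(X.mean(0).round(1),np.round(e,1),np.round(ang,1))
Y=q([(264,220),(341,217),(267,297),(345,294),(270,374),(347,371)],.04); print(Y.mean(0).round(1)); d=Y[4]+Y[5]-Y[0]-Y[1]; print(np.degrees(np.arctan2(d[1],d[0])),np.hypot(*d)/2, np.hypot(*(Y[1]-Y[0])))
E
```

```text
[596.4 -76.1] [59.1 84.4 58.8 84.5] [  67.8  -22.5 -112.1  157.7]
[596.5 -76.3]
-22.369918286477763 41.708795077726606 20.5234043964311
```

```bash
python3 -m jog '[[-20,10,0,1],[-30,14,-10,1.2],[-15,6,-30,0],[0,0,-40,0],[0,0,-40,0],[0,0,-35,0],[0,0,-15,0],[0,0,0,0],[0,0,0,0]]'
python3 snap.py 4 wrist
```

```text
t: 5.55
tcp_pos: [0.5973, -0.0782, 0.0366]
tool_rot: [0.308, 1.546, -0.308]
force: [0.2, -0.2, -0.7]
gripper_width: 0.0952
5.55 [ 0.5973 -0.0782  0.0366] [ 0.3078  1.5457 -0.3079] [ 0.2 -0.2 -0.7] 0.095206149040428
wrist [[0.382, 0.895, 0.231, 0.534], [0.924, -0.37, -0.094, -0.052], [0.001, 0.25, -0.968, 0.206], [0.0, 0.0, 0.0, 1.0]]
```

View pics/wrist4.png

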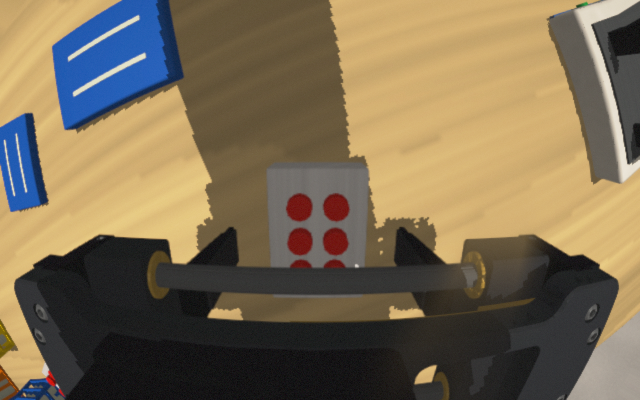

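```bash
python3 -m jog '[[-0.9,2,-10,0],[0,0,-15,0],[0,0,-7.5,0],[0,0,0,0],[0,0,0,0]]'
python3 -m jog '[[0,0,0,0],[0,0,0,0],[0,0,0,0],[0,0,0,0],[0,0,0,0],[0,0,0,0]]' 0.4 30
```

```text
t: 6.22
tcp_pos: [0.5948, -0.076, 0.0018]
tool_rot: [0.308, 1.549, -0.308]
force: [0.2, 1.1, 0.7]
gripper_width: 0.095
t: 6.98
tcp_pos: [0.595, -0.0761, 0.0022]
tool_rot: [0.308, 1.549, -0.308]
force: [-0.0, 0.2, 0.5]
gripper_width: 0.0596
```

```bash
python3 -m jog '[[0,0,10,0],[0,0,30,0],[0,0,40,0],[0,0,40,0],[0,0,40,0],[0,0,20,0],[0,0,0,0],[0,0,0,0]]'
python3 snap.py 5 wrist
python3 - <<'E'
from h import *
p=load("wrist5")
cv2.imwrite("pics/c8.png",cv2.resize(p["image"][140:300,220:420],None,fx=4,fy=4,interpolation=cv2.INTER_CUBIC)[:600])
E
```

```text
t: 7.98
tcp_pos: [0.5937, -0.0757, 0.1797]
tool_rot: [0.308, 1.553, -0.308]
force: [-0.3, -0.5, -4.1]
gripper_width: 0.0597
7.975 [ 0.5937 -0.0757  0.1797] [ 0.3085  1.5526 -0.3083] [-0.3 -0.5 -4.1] 0.0597137349499517
wrist [[0.383, 0.896, 0.225, 0.531], [0.924, -0.371, -0.093, -0.05], [0.0, 0.243, -0.97, 0.35], [0.0, 0.0, 0.0, 1.0]]
```

View pics/c8.png

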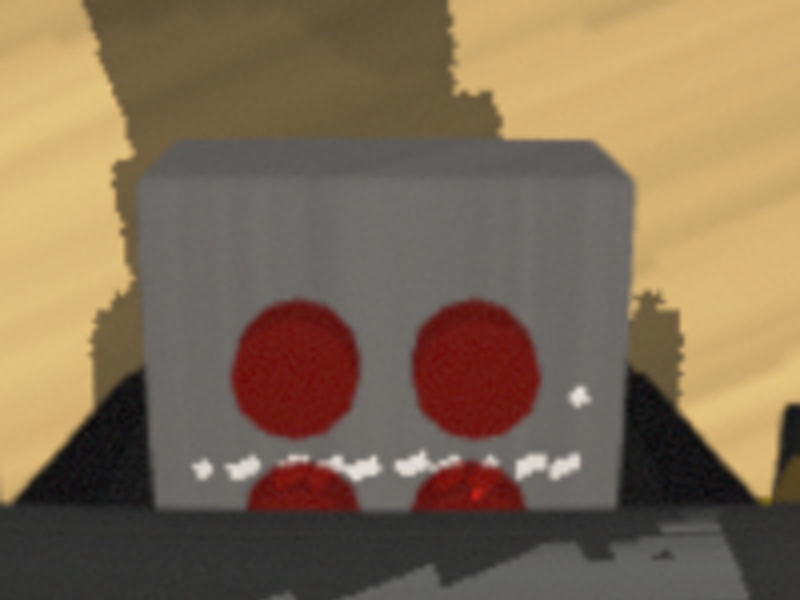

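```bash
cat > inhand.py <<'E'
from h import *
from plant import manip
from scipy.spatial.transform import Rotation as R
def tool(tag,C,o,s,dz):
    p=load(tag); st=manip.sense(); M=R.from_rotvec(st["tool_rot"]).as_matrix(); t=st["tcp_pos"]
    u=(np.array(C)+.5)/s-.5+np.array(o)
    X=plane(p,u,t[2]+dz)-t
    return (X@M*1000).round(1), M.round(4)
E
python3 - <<'E'
from inhand import *
print(tool("wrist5",[(140,180),(632,178)],(220,140),4,.0278))
print(tool("wrist5",[(180,142),(590,142)],(220,140),4,-.0022)[0])
print(tool("wrist5",[(296,375),(477,375)],(220,140),4,.0378)[0])
E
```

```text
(array([[-27.6, -28.7, -41. ],
       [-27.6,  29.7, -41.3]]), array([[-4.400e-03,  3.828e-01,  9.238e-01],
       [ 1.000e-03,  9.238e-01, -3.828e-01],
       [-1.000e+00, -8.000e-04, -4.500e-03]]))
[[  2.4 -28.7 -40.8]
 [  2.4  29.5 -40.8]]
[[-37.7  -9.7 -20.3]
 [-37.7  10.8 -20.3]]
```

```bash
python3 -m jog '[[-1,15,0,0],[-2,35,0,4.6],[-2,50,0,4.6],[-3,55,0,4.6],[-3,55,0,4.6],[-2,45,0,4.6],[-2,35,0,4.6],[-1,15,0,0],[0,5,0,0],[0,0,0,0],[0,0,0,0],[0,0,0,0]]'
python3 snap.py 6 wrist side
```

```text
t: 9.52
tcp_pos: [0.5792, 0.2331, 0.1822]
tool_rot: [-0.069, 1.57, 0.069]
force: [-0.5, 0.0, -4.3]
gripper_width: 0.0601
9.525 [0.5792 0.2331 0.1822] [-0.0688  1.5696  0.0686] [-0.5  0.  -4.3] 0.0600984204610133
wrist [[-0.088, 0.965, 0.246, 0.511], [0.996, 0.085, 0.022, 0.227], [0.0, 0.247, -0.969, 0.352], [0.0, 0.0, 0.0, 1.0]]
side [[0.878, -0.344, 0.333, 0.108], [-0.479, -0.615, 0.626, -0.883], [-0.011, -0.709, -0.705, 1.081], [0.0, 0.0, 0.0, 1.0]]
```

View pics/wrist6.png

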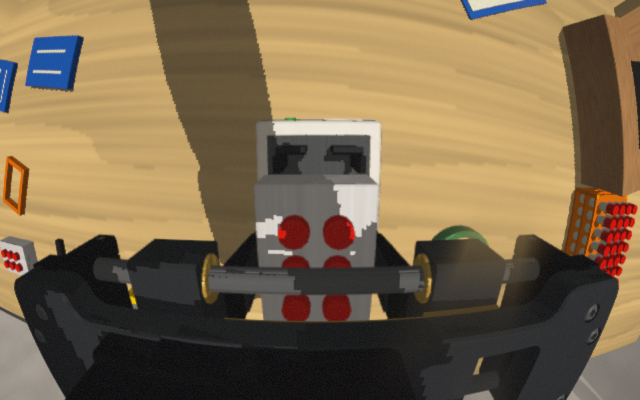

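```bash
python3 -m jog '[[-1.7,1.8,0,0.1],[0,0,-25,0],[0,0,-30,0],[0,0,-17,0],[0,0,0,0],[0,0,0,0],[0,0,0,0]]'
python3 snap.py 7 wrist scene side
python3 - <<'E'
from h import *
p=load("wrist7")["image"]
cv2.imwrite("pics/c9.png",cv2.resize(p[110:300,220:420],None,fx=3,fy=3,interpolation=cv2.INTER_CUBIC))
a=load("scene7")["image"][130:250,340:460];b=load("side7")["image"][110:230,230:350]
cv2.imwrite("pics/c10.png",np.hstack([cv2.resize(x,(400,400),interpolation=cv2.INTER_CUBIC) for x in (a,b)]))
E
```

```text
t: 10.5
tcp_pos: [0.5783, 0.2361, 0.1119]
tool_rot: [-0.071, 1.567, 0.072]
force: [0.1, 0.5, -3.2]
gripper_width: 0.0598
10.5 [0.5783 0.2361 0.1119] [-0.0706  1.5669  0.0717] [ 0.1  0.5 -3.2] 0.05976061898333966
wrist [[-0.091, 0.964, 0.249, 0.51], [0.996, 0.088, 0.024, 0.23], [0.001, 0.25, -0.968, 0.282], [0.0, 0.0, 0.0, 1.0]]
scene [[-0.016, 0.78, -0.625, 1.296], [1.0, 0.012, -0.01, 0.001], [0.0, -0.626, -0.78, 0.962], [0.0, 0.0, 0.0, 1.0]]
side [[0.878, -0.344, 0.333, 0.108], [-0.479, -0.615, 0.626, -0.883], [-0.011, -0.709, -0.705, 1.081], [0.0, 0.0, 0.0, 1.0]]
```

View pics/c9.png

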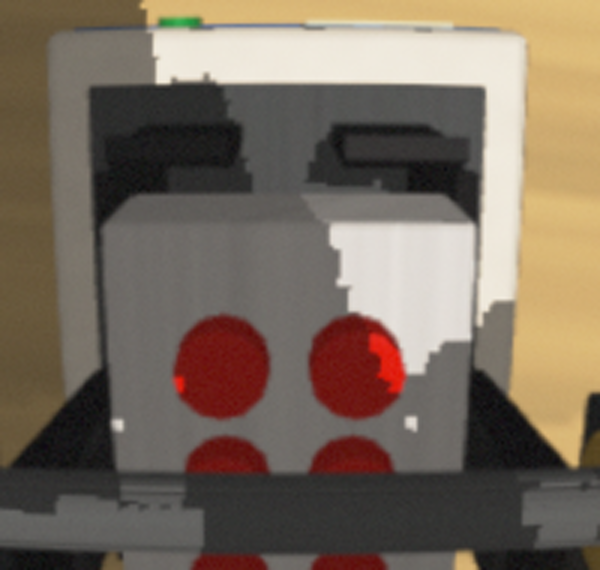

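View pics/c10.png

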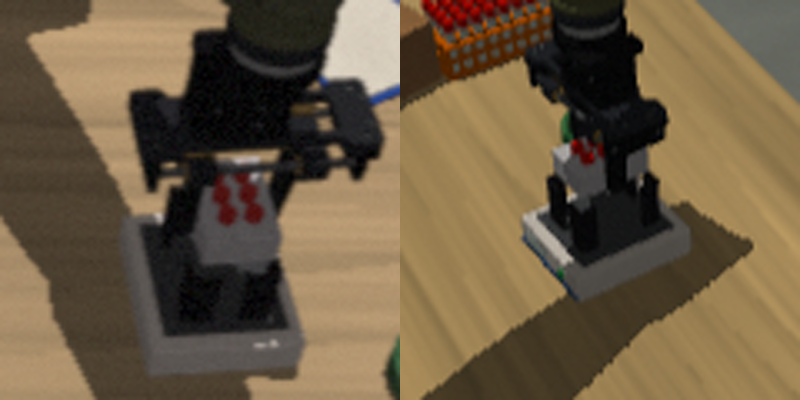

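```bash
python3 -m jog '[[0,0,0,0],[0,0,0,0]]'
python3 - <<'E'
from inhand import *
s=[manip.sense() for _ in range(3)]; print([a["tcp_pos"].round(4) for a in s])
z=s[0]["tcp_pos"][2]
g=lambda C,dz:tool("wrist7",C,(220,110),3,dz)[0]
print("plate",g([(90,88),(485,87)],.04-z)); print("outer",g([(52,32),(524,34)],.04-z))
print("block top",g([(103,228),(474,224)],.0278)); print("bot",g([(130,196),(447,196)],-.0022))
print("guide top outer",g([(105,140),(470,138)],.099-z), g([(243,125),(333,125)],.099-z))
E
```

```text
t: 10.9
tcp_pos: [0.5773, 0.2358, 0.1102]
tool_rot: [-0.071, 1.57, 0.071]
force: [0.0, -0.4, -3.7]
gripper_width: 0.0597
[array([0.5773, 0.2358, 0.1102]), array([0.5773, 0.2358, 0.1102]), array([0.5773, 0.2358, 0.1102])]
plate [[ 70.2 -51.9 -57.7]
 [ 70.2  51.7 -57.9]]
outer [[ 70.2 -61.9 -72.9]
 [ 70.2  62.  -72.4]]
block top [[-27.8 -29.5 -39.3]
 [-27.8  29.7 -40. ]]
bot [[  2.2 -30.1 -39.6]
 [  2.2  30.4 -39.6]]
guide top outer [[ 11.2 -36.4 -49.6]
 [ 11.2  36.3 -50. ]] [[ 11.2  -8.8 -52.2]
 [ 11.2   8.9 -52.2]]
```

```bash
python3 - <<'E'
from plant import manip
from scipy.spatial.transform import Rotation as R
for i in range(6):
    s=manip.sense(); p=manip.get_image("wrist"); M=R.from_rotvec(s["tool_rot"]).as_matrix()
    print((s["tcp_pos"]*1000).round(1),(M.T@(p["T"][:3,3]-s["tcp_pos"])*1000).round(1),s["tool_rot"].round(4))
E
```

```text
[577.3 235.8 110.2] [-1.699e+02 -1.000e-01 -6.810e+01] [-0.0712  1.5695  0.0712]
[577.2 235.8 110.2] [-169.9   -0.2  -68.2] [-0.0712  1.5697  0.0712]
[577.2 235.8 110.1] [-1.699e+02 -1.000e-01 -6.820e+01] [-0.0712  1.5697  0.0712]
[577.2 235.8 110.1] [-169.9   -0.2  -68.2] [-0.0712  1.5697  0.0712]
[577.2 235.8 110.1] [-169.9   -0.2  -68.2] [-0.0712  1.5697  0.0712]
[577.2 235.8 110.1] [-1.699e+02 -1.000e-01 -6.820e+01] [-0.0712  1.5697  0.0712]
```

```bash
python3 snap.py 8 wrist; python3 - <<'E'
from h import *
p=load("wrist8")["image"]
cv2.imwrite("pics/c11.png",cv2.resize(p[110:260,220:420],None,fx=4,fy=4,interpolation=cv2.INTER_CUBIC))
E
```

```text
11.2 [0.5772 0.2358 0.1101] [-0.0712  1.5697  0.0711] [ 0.8  0.4 -3.7] 0.05991419450704306
wrist [[-0.091, 0.965, 0.246, 0.509], [0.996, 0.088, 0.023, 0.229], [0.001, 0.247, -0.969, 0.28], [0.0, 0.0, 0.0, 1.0]]
```

View pics/c11.png

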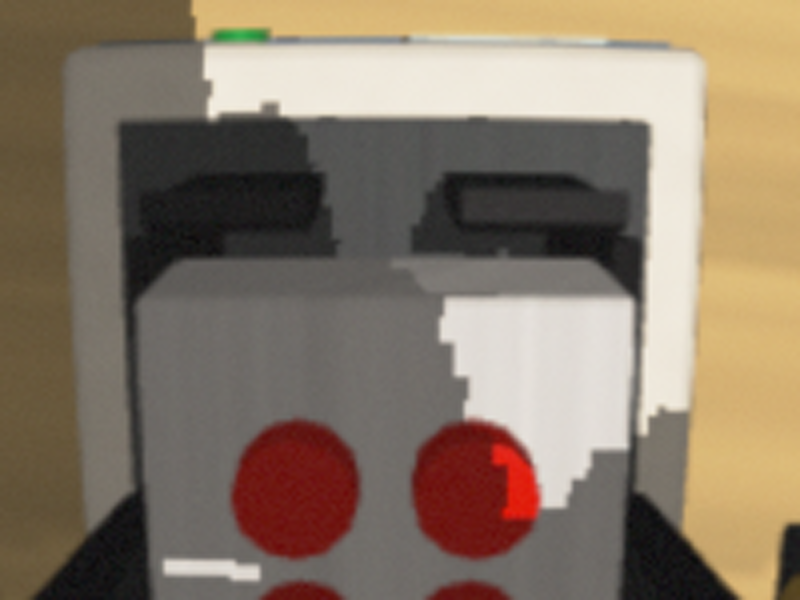

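```bash
python3 - <<'E'
from inhand import *
z=manip.sense()["tcp_pos"][2]
g=lambda C,dz:tool("wrist8",C,(220,110),4,dz)[0].tolist()
print("plate",g([(120,121),(650,121)],.04-z)); print("outer",g([(70,48),(702,46),(390,43)],.04-z))
print("block top",g([(140,302),(634,298)],.0278)); print("bot",g([(175,262),(594,260)],-.0022))
print("caps",g([(296,495),(476,495)],.0378))
print("guide",g([(190,174),(325,172),(445,172),(580,174)],.099-z))
print("guide lower",g([(140,228),(322,228),(462,228),(628,226)],.099-z))
E
```

```text
plate [[70.1, -51.9, -58.3], [70.1, 51.7, -58.4]]
outer [[70.1, -61.7, -73.1], [70.1, 61.9, -73.5], [70.1, 0.9, -72.7]]
block top [[-27.8, -29.1, -40.9], [-27.8, 29.3, -41.4]]
bot [[2.2, -29.9, -40.9], [2.2, 29.5, -41.2]]
caps [[-37.8, -10.2, -20.5], [-37.8, 10.2, -20.5]]
guide [[11.1, -28.8, -52.6], [11.1, -8.9, -52.7], [11.1, 8.7, -52.7], [11.1, 28.6, -52.7]]
guide lower [[11.1, -36.6, -44.7], [11.1, -9.4, -44.4], [11.1, 11.2, -44.5], [11.1, 36.1, -45.0]]
```

```bash
python3 -m jog '[[0,0,-5,0],[0,0,-5,0],[0,0,-5,0],[0,0,-4,0],[0,0,-4,0],[0,0,0,0],[0,0,0,0],[0,0,0,0]]'
```

```text
t: 12.25
tcp_pos: [0.5775, 0.2358, 0.0875]
tool_rot: [-0.071, 1.569, 0.071]
force: [-0.3, -0.7, -4.7]
gripper_width: 0.0602
```

```bash
python3 -m jog '[[0,0,-5,0],[0,0,-5,0],[0,0,-5,0],[0,0,-5,0],[0,0,-5,0],[0,0,-5,0],[0,0,-4,0],[0,0,-4,0],[0,0,0,0],[0,0,0,0],[0,0,0,0]]'
```

```text
t: 13.62
tcp_pos: [0.5775, 0.2359, 0.0495]
tool_rot: [-0.071, 1.569, 0.071]
force: [-0.1, 0.3, -4.6]
gripper_width: 0.0599
```

```bash
python3 -m jog '[[0,0,-3,0],[0,0,-2,0],[0,0,-1,0],[0,0,-1,0],[0,0,0,0],[0,0,0,0],[0,0,0,0]]'; python3 -m jog '[[0,0,-0.7,0],[0,0,0,0],[0,0,0,0]]'
```

```text
t: 14.5
tcp_pos: [0.5773, 0.2358, 0.0422]
tool_rot: [-0.071, 1.569, 0.071]
force: [-0.4, 0.8, -3.7]
gripper_width: 0.0598
t: 14.88
tcp_pos: [0.5773, 0.2358, 0.0422]
tool_rot: [-0.071, 1.57, 0.071]
force: [-4.6, -1.3, 4.8]
gripper_width: 0.0599
```

```bash
python3 -m jog '[[0,0,0,0],[0,0,0,0],[0,0,0,0],[0,0,0,0]]' 0.85; python3 -m jog '[[0,0,10,0],[0,0,30,0],[0,0,40,0],[0,0,50,0],[0,0,20,0],[0,0,0,0],[0,0,0,0]]' 1
python3 snap.py 9 wrist
```

```text
t: 15.38
tcp_pos: [0.5773, 0.2358, 0.0413]
tool_rot: [-0.071, 1.569, 0.071]
force: [0.3, -0.4, 1.2]
gripper_width: 0.081
t: 16.25
tcp_pos: [0.5761, 0.2354, 0.1889]
tool_rot: [-0.072, 1.573, 0.07]
force: [-0.1, -0.6, -0.1]
gripper_width: 0.0951
16.25 [0.5761 0.2354 0.1889] [-0.0719  1.5733  0.0704] [-0.1 -0.6 -0.1] 0.09513629623177526
wrist [[-0.091, 0.966, 0.243, 0.509], [0.996, 0.088, 0.022, 0.229], [-0.0, 0.244, -0.97, 0.359], [0.0, 0.0, 0.0, 1.0]]
```

View pics/wrist9.png

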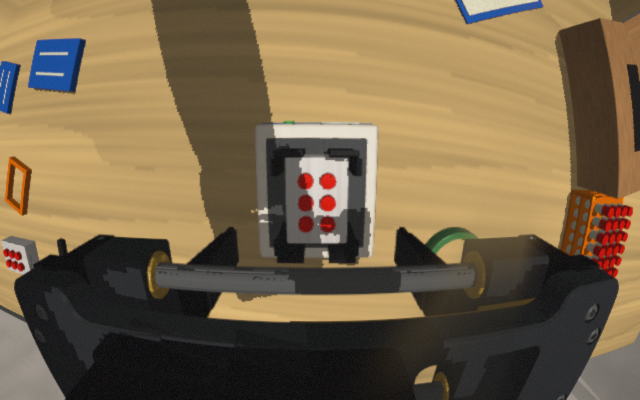

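The block is seated: it made contact at TCP z 42.2, which matches the floor plus the 2.2 mm grip offset. Next is the spacer.

```bash
python3 -m jog '[[4,-20,0,0],[8,-40,0,0],[10,-55,0,-3],[10,-58,0,-3],[10,-58,0,-3],[10,-58,0,-4],[10,-58,0,-4],[10,-58,0,-4],[10,-55,0,-4],[10,-40,0,-1.6],[6,-25,0,0],[3,-15,0,0],[0,0,0,0],[0,0,0,0],[0,0,0,0],[0,0,0,0]]'
python3 snap.py 10 wrist
python3 - <<'E'
from h import *
p=load("wrist10")
cv2.imwrite("pics/c12.png",cv2.resize(p["image"][50:200,240:390],None,fx=4,fy=4,interpolation=cv2.INTER_CUBIC))
E
```

```text
t: 18.3
tcp_pos: [0.6784, -0.3034, 0.1917]
tool_rot: [0.292, 1.551, -0.292]
force: [0.8, 0.6, -0.9]
gripper_width: 0.0952
18.3 [ 0.6784 -0.3034  0.1917] [ 0.2923  1.5507 -0.2923] [ 0.8  0.6 -0.9] 0.09515728983988818
wrist [[0.364, 0.903, 0.23, 0.615], [0.932, -0.353, -0.089, -0.278], [0.001, 0.247, -0.969, 0.362], [0.0, 0.0, 0.0, 1.0]]
```

View pics/c12.png

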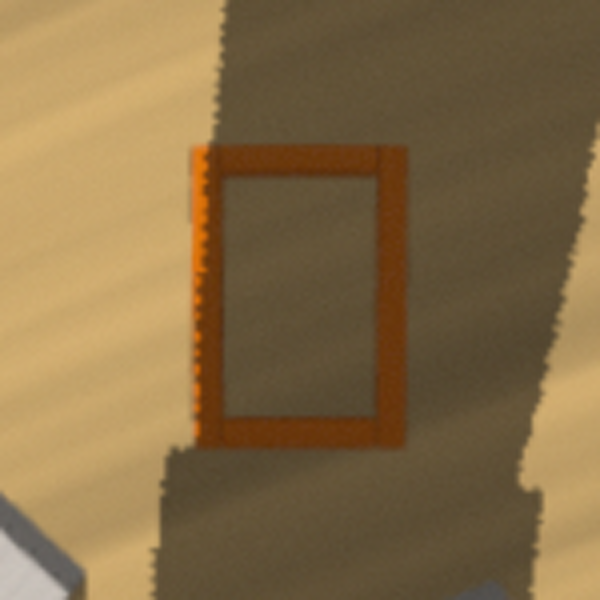

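View pics/wrist10.png

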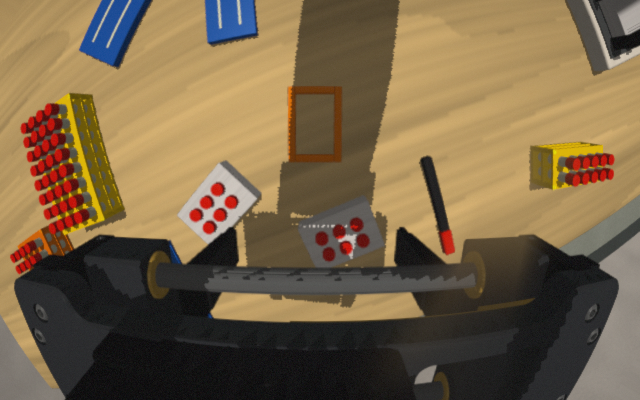

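```bash
python3 - <<'E'
from h import *
p=load("wrist10")
def q(C,z): 
    u=(np.array(C)+.5)/4-.5+np.array([240,50]); return plane(p,u,z)[:,:2]*1000
for C in ([(192,147),(408,146),(407,448),(197,449)],[(221,176),(377,176),(377,417),(223,417)]):
    X=q(C,.014)
    e=[np.linalg.norm(X[i]-X[(i+1)%4]) for i in range(4)]
    ang=[np.degrees(np.arctan2(*(X[(i+1)%4]-X[i])[::-1])) for i in range(4)]
    print(X.mean(0).round(1),np.round(e,1),np.round(ang,1))
E
python3 -c "
from plant import manip
print(manip.sense()['tcp_pos'],manip.sense()['t'])"
```

```text
[ 612.  -278.2] [59.8 85.4 59.3 85.4] [  68.9  -21.2 -111.1  159.2]
[ 611.7 -278.5] [43.2 67.9 43.3 67.9] [  68.6  -21.1 -111.4  158.8]
[ 0.67838649 -0.30351609  0.19172711] 18.35
```

```bash
python3 -m jog '[[-20,8,-10,0.2],[-30,12,-20,0],[-16,5,-30,0],[0,0,-40,0],[0,0,-35,0],[0,0,-15,0],[0,0,0,0],[0,0,0,0],[0,0,0,0],[0,0,0,0]]'
```

```text
t: 19.6
tcp_pos: [0.613, -0.2796, 0.0428]
tool_rot: [0.29, 1.549, -0.291]
force: [-0.2, 0.5, 0.7]
gripper_width: 0.0952
```

```bash
python3 -m jog '[[-1.1,1.2,-15,0],[0,0,-15,0],[0,0,-7,0],[0,0,0,0],[0,0,0,0],[0,0,0,0],[0,0,0,0]]'
```

```text
t: 20.48
tcp_pos: [0.6115, -0.2782, 0.005]
tool_rot: [0.29, 1.55, -0.291]
force: [0.8, 0.4, -0.2]
gripper_width: 0.0956
```

```bash
python3 -m jog '[[0,0,-2,0],[0,0,0,0],[0,0,0,0]]'; python3 -m jog '[[0,0,0,0],[0,0,0,0],[0,0,0,0],[0,0,0,0],[0,0,0,0],[0,0,0,0]]' 0.4 15
python3 -m jog '[[0,0,10,0],[0,0,30,0],[0,0,40,0],[0,0,40,0],[0,0,40,0],[0,0,20,0],[0,0,0,0],[0,0,0,0],[0,0,0,0],[0,0,0,0]]'
python3 snap.py 11 wrist
python3 - <<'E'
from h import *
p=load("wrist11")
cv2.imwrite("pics/c13.png",cv2.resize(p["image"][140:290,220:420],None,fx=4,fy=4,interpolation=cv2.INTER_CUBIC)[:600])
E
```

```text
t: 20.85
tcp_pos: [0.6111, -0.278, 0.0024]
tool_rot: [0.29, 1.551, -0.29]
force: [-0.5, 0.5, -0.2]
gripper_width: 0.0948
t: 21.6
tcp_pos: [0.6112, -0.2781, 0.0025]
tool_rot: [0.29, 1.551, -0.29]
force: [-0.2, -0.8, -0.3]
gripper_width: 0.06
t: 22.85
tcp_pos: [0.6106, -0.2777, 0.1808]
tool_rot: [0.291, 1.554, -0.29]
force: [0.3, -0.1, -0.2]
gripper_width: 0.0596
22.85 [ 0.6106 -0.2777  0.1808] [ 0.2912  1.5536 -0.2899] [ 0.3 -0.1 -0.2] 0.0596352470782842
wrist [[0.361, 0.904, 0.228, 0.547], [0.932, -0.351, -0.087, -0.253], [0.001, 0.244, -0.97, 0.351], [0.0, 0.0, 0.0, 1.0]]
```

View pics/c13.png

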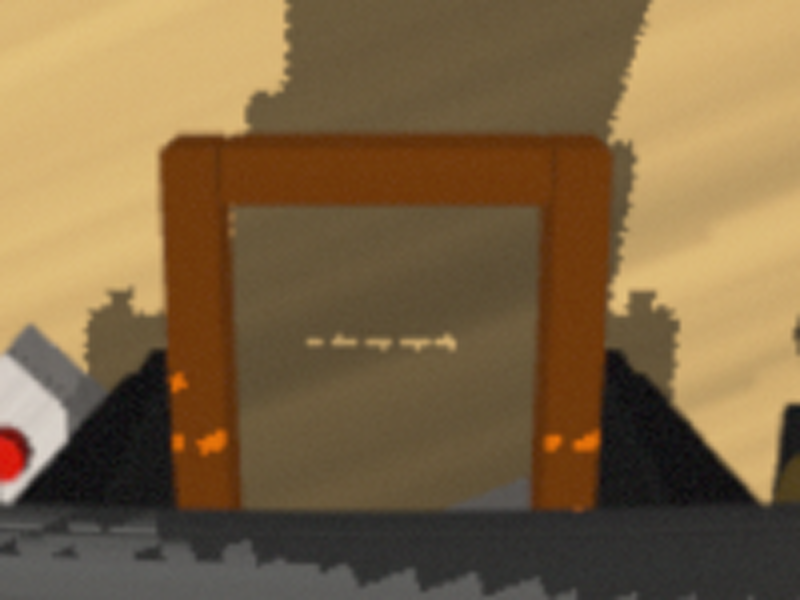

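```bash
python3 - <<'E'
from inhand import *
g=lambda C,dz:tool("wrist11",C,(220,140),4,dz)[0].tolist()
print(g([(162,155),(610,152)],.0115),g([(180,135),(595,136)],-.0025),g([(232,206),(541,206)],.0115))
print(tool("wrist11",[(0,0)],(0,0),1,0)[1])
E
```

```text
[[-11.4, -28.7, -41.7], [-11.4, 29.8, -42.1]] [[2.6, -28.6, -42.2], [2.6, 30.1, -42.1]] [[-11.4, -19.7, -34.9], [-11.4, 20.8, -34.9]]
[[-1.700e-03  3.618e-01  9.323e-01]
 [ 9.000e-04  9.323e-01 -3.618e-01]
 [-1.000e+00  3.000e-04 -1.900e-03]]
```

```bash
python3 -m jog '[[-1,20,0,0],[-2.6,40,0,2],[-3,55,0,4],[-3,55,0,4],[-4,58,0,4],[-4,58,0,4],[-4,58,0,4],[-4,55,0,3],[-3,50,0,1.4],[-2,35,0,0],[-1,20,0,0],[-1,9.6,0,0],[0,0,-20,0],[0,0,-20,0],[0,0,-10,0],[0,0,0,0],[0,0,0,0],[0,0,0,0],[0,0,0,0]]'
python3 snap.py 12 wrist
```

```text
t: 25.28
tcp_pos: [0.579, 0.2357, 0.1332]
tool_rot: [-0.071, 1.568, 0.071]
force: [-0.1, -0.6, -0.7]
gripper_width: 0.0599
25.275 [0.579  0.2357 0.1332] [-0.0709  1.5684  0.0714] [-0.1 -0.6 -0.7] 0.05990588046073807
wrist [[-0.091, 0.965, 0.247, 0.511], [0.996, 0.088, 0.023, 0.229], [0.001, 0.248, -0.969, 0.303], [0.0, 0.0, 0.0, 1.0]]
```

View pics/wrist12.png

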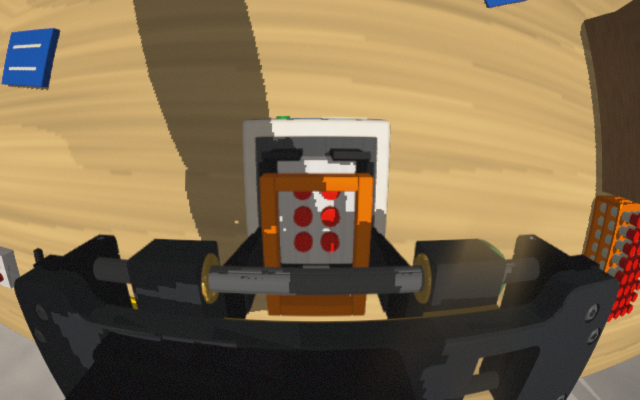

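```bash
python3 -m jog '[[-1,0.1,-8,0],[0,0,-10,0],[0,0,-7,0],[0,0,0,0],[0,0,0,0],[0,0,0,0],[0,0,0,0]]'
python3 snap.py 13 wrist; python3 - <<'E'
from h import *
p=load("wrist13")["image"]
cv2.imwrite("pics/c14.png",cv2.resize(p[110:260,220:420],None,fx=4,fy=4,interpolation=cv2.INTER_CUBIC))
E
```

```text
t: 26.2
tcp_pos: [0.5778, 0.2357, 0.1079]
tool_rot: [-0.071, 1.569, 0.071]
force: [-0.0, -0.3, -0.2]
gripper_width: 0.0594
26.2 [0.5778 0.2357 0.1079] [-0.071   1.569   0.0713] [-0.  -0.3 -0.2] 0.05941626023098652
wrist [[-0.091, 0.965, 0.247, 0.51], [0.996, 0.088, 0.023, 0.229], [0.001, 0.248, -0.969, 0.278], [0.0, 0.0, 0.0, 1.0]]
```

View pics/c14.png

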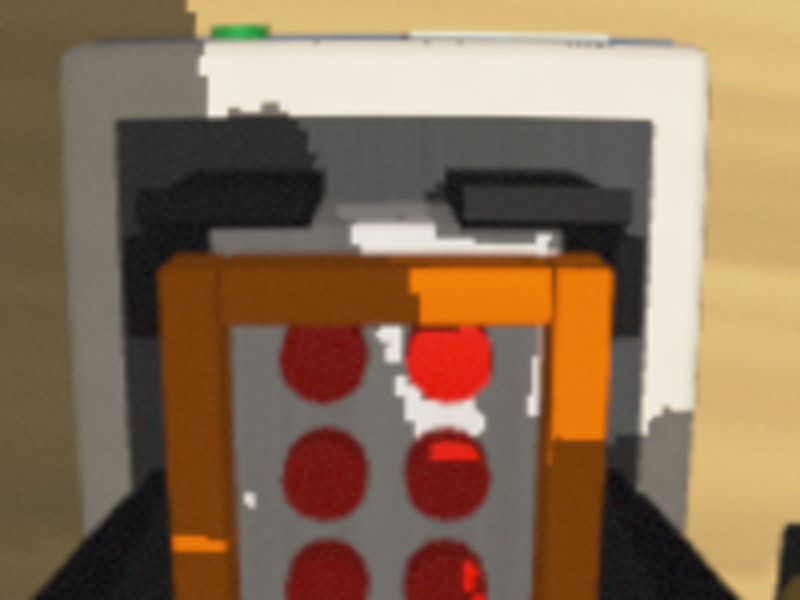

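```bash
python3 - <<'E'
from inhand import *
z=manip.sense()["tcp_pos"][2]
g=lambda C,dz:tool("wrist13",C,(220,110),4,dz)[0].tolist()
print("plate",g([(118,121),(652,121)],.04-z),"caps",g([(327,475),(447,475),(324,361),(449,361)],.08-z),"block far",g([(212,230),(562,230)],.07-z))
print("spacer",g([(160,272),(611,272)],.0115),g([(180,256),(592,256)],-.0025))
E
```

```text
plate [[67.8, -51.8, -58.4], [67.8, 51.6, -58.4]] caps [[27.8, -9.9, -0.4], [27.8, 10.4, -0.4], [27.8, -10.1, -20.2], [27.8, 10.4, -20.2]] block far [[37.8, -29.5, -40.7], [37.8, 30.0, -40.7]]
spacer [[-11.5, -29.6, -41.7], [-11.5, 29.5, -41.7]] [[2.5, -29.2, -41.7], [2.5, 29.3, -41.7]]
```

```bash
python3 -m jog '[[0.3,0,-5,0],[0,0,-5,0],[0,0,-5,0],[0,0,-5,0],[0,0,-5,0],[0,0,0,0],[0,0,0,0],[0,0,0,0]]'
```

```text
t: 27.25
tcp_pos: [0.5781, 0.2357, 0.0828]
tool_rot: [-0.071, 1.569, 0.071]
force: [-0.2, -0.8, -0.8]
gripper_width: 0.0601
```

```bash
python3 -m jog '[[0,0,-4,0],[0,0,-3,0],[0,0,-2,0],[0,0,-1,0],[0,0,0,0],[0,0,0,0],[0,0,0,0]]'; python3 -m jog '[[0,0,-0.7,0],[0,0,0,0],[0,0,0,0]]'
```

```text
t: 28.12
tcp_pos: [0.5779, 0.2357, 0.0725]
tool_rot: [-0.071, 1.57, 0.071]
force: [-0.2, 0.6, -0.9]
gripper_width: 0.0596
t: 28.5
tcp_pos: [0.5779, 0.2357, 0.0724]
tool_rot: [-0.071, 1.57, 0.071]
force: [-2.3, -1.6, 6.0]
gripper_width: 0.0598
```

Contact came at 72.4 mm, as expected for a seated spacer. Releasing.

```bash
python3 -m jog '[[0,0,0,0],[0,0,0,0],[0,0,0,0],[0,0,0,0],[0,0,0,0]]' 0.85; python3 -m jog '[[0,0,10,0],[0,0,30,0],[0,0,40,0],[0,0,30,0],[0,0,10,0],[0,0,0,0],[0,0,0,0],[0,0,0,0]]' 1
python3 snap.py 14 wrist; python3 - <<'E'
from h import *
p=load("wrist14")["image"]
cv2.imwrite("pics/c15.png",cv2.resize(p[110:260,220:420],None,fx=4,fy=4,interpolation=cv2.INTER_CUBIC))
E
```

```text
t: 29.12
tcp_pos: [0.5778, 0.2357, 0.0717]
tool_rot: [-0.071, 1.57, 0.071]
force: [0.4, -0.3, 0.3]
gripper_width: 0.0808
t: 30.12
tcp_pos: [0.577, 0.2354, 0.1898]
tool_rot: [-0.072, 1.572, 0.071]
force: [0.1, -1.2, 0.1]
gripper_width: 0.0948
30.125 [0.577  0.2354 0.1898] [-0.0718  1.5725  0.0706] [ 0.1 -1.2  0.1] 0.09481409255670932
wrist [[-0.091, 0.966, 0.243, 0.51], [0.996, 0.088, 0.022, 0.229], [-0.0, 0.244, -0.97, 0.36], [0.0, 0.0, 0.0, 1.0]]
```

View pics/c15.png

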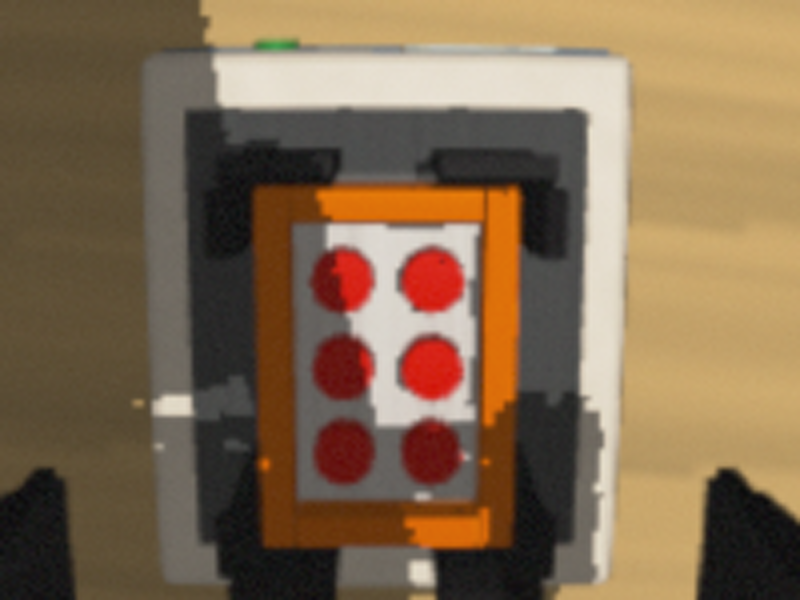

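Spacer seated around the caps. Now the small cover.

```bash
python3 -m jog '[[-2,-20,0,0],[-5,-40,0,0],[-7,-55,0,-2],[-7,-58,0,-3],[-7,-58,0,-3],[-7,-58,0,-3],[-7,-58,0,-3],[-7,-58,0,-3],[-7,-58,0,-3],[-6,-50,0,0],[-5,-35,0,0],[-3,-20,0,0],[-1,-5,0,0],[0,0,0,0],[0,0,0,0],[0,0,0,0],[0,0,0,0]]'
python3 snap.py 15 wrist
python3 - <<'E'
from h import *
p=load("wrist15")
cv2.imwrite("pics/c16.png",cv2.resize(p["image"][50:200,240:390],None,fx=4,fy=4,interpolation=cv2.INTER_CUBIC))
E
```

```text
t: 32.3
tcp_pos: [0.5071, -0.3368, 0.1918]
tool_rot: [0.202, 1.561, -0.202]
force: [-0.2, -1.1, 0.1]
gripper_width: 0.0952
32.3 [ 0.5071 -0.3368  0.1918] [ 0.2021  1.5612 -0.2022] [-0.2 -1.1  0.1] 0.09523771792295728
wrist [[0.254, 0.937, 0.239, 0.441], [0.967, -0.247, -0.062, -0.319], [0.001, 0.247, -0.969, 0.362], [0.0, 0.0, 0.0, 1.0]]
```

View pics/c16.png

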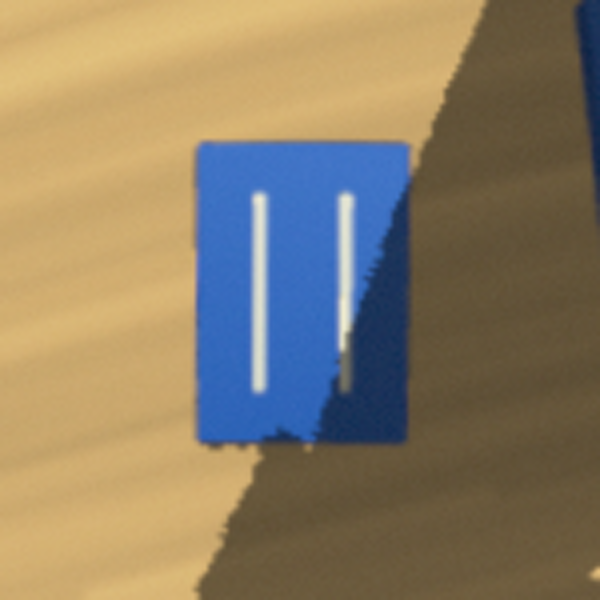

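View pics/wrist15.png

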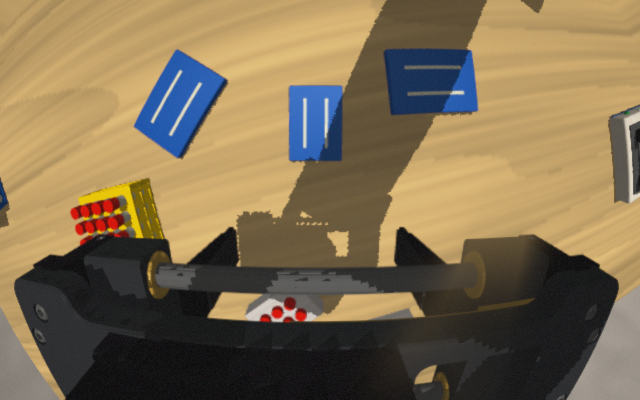

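```bash
python3 - <<'E'
from h import *
p=load("wrist15")
def q(C,z): 
    u=(np.array(C)+.5)/4-.5+np.array([240,50]); return plane(p,u,z)[:,:2]*1000
X=q([(197,143),(409,143),(407,442),(198,442)],.012)
e=[np.linalg.norm(X[i]-X[(i+1)%4]) for i in range(4)]
ang=[np.degrees(np.arctan2(*(X[(i+1)%4]-X[i])[::-1])) for i in range(4)]
print(X.mean(0).round(1),np.round(e,1),np.round(ang,1))
E
```

```text
[ 437.  -318.6] [59.1 85.  59.3 85. ] [  75.2  -14.8 -104.8  165.1]
```

```bash
python3 -m jog '[[-25,6,-10,0],[-30,8,-20,0],[-15,4,-30,0],[0,0,-40,0],[0,0,-35,0],[0,0,-15,0],[0,0,0,0],[0,0,0,0],[0,0,0,0],[0,0,0,0]]'
```

```text
t: 33.6
tcp_pos: [0.4374, -0.3198, 0.0429]
tool_rot: [0.202, 1.56, -0.204]
force: [1.3, -0.1, 0.1]
gripper_width: 0.095
```

```bash
python3 -m jog '[[-0.4,1.2,-15,0],[0,0,-15,0],[0,0,-8,0],[0,0,-2,0],[0,0,0,0],[0,0,0,0],[0,0,0,0],[0,0,0,0]]'; python3 -m jog '[[0,0,0,0],[0,0,0,0],[0,0,0,0],[0,0,0,0],[0,0,0,0],[0,0,0,0]]' 0.4 15
```

```text
t: 34.6
tcp_pos: [0.4366, -0.3183, 0.0021]
tool_rot: [0.203, 1.561, -0.203]
force: [-0.6, 0.8, 0.7]
gripper_width: 0.0946
t: 35.35
tcp_pos: [0.4364, -0.3181, 0.0017]
tool_rot: [0.203, 1.561, -0.203]
force: [-0.8, -0.4, 0.2]
gripper_width: 0.0598
```

```bash
python3 -m jog '[[0,0,10,0],[0,0,30,0],[0,0,40,0],[0,0,40,0],[0,0,40,0],[0,0,20,0],[0,0,0,0],[0,0,0,0],[0,0,0,0],[0,0,0,0]]'
python3 snap.py 16 wrist
python3 - <<'E'
from h import *
p=load("wrist16")
cv2.imwrite("pics/c17.png",cv2.resize(p["image"][140:290,220:420],None,fx=4,fy=4,interpolation=cv2.INTER_CUBIC)[:600])
E
```

```text
t: 36.6
tcp_pos: [0.4359, -0.3177, 0.1803]
tool_rot: [0.204, 1.563, -0.202]
force: [-0.2, -0.4, -0.4]
gripper_width: 0.0597
36.6 [ 0.4359 -0.3177  0.1803] [ 0.2041  1.5633 -0.2019] [-0.2 -0.4 -0.4] 0.05971132384697508
wrist [[0.255, 0.937, 0.237, 0.37], [0.967, -0.248, -0.061, -0.3], [0.002, 0.245, -0.97, 0.35], [0.0, 0.0, 0.0, 1.0]]
```

View pics/c17.png

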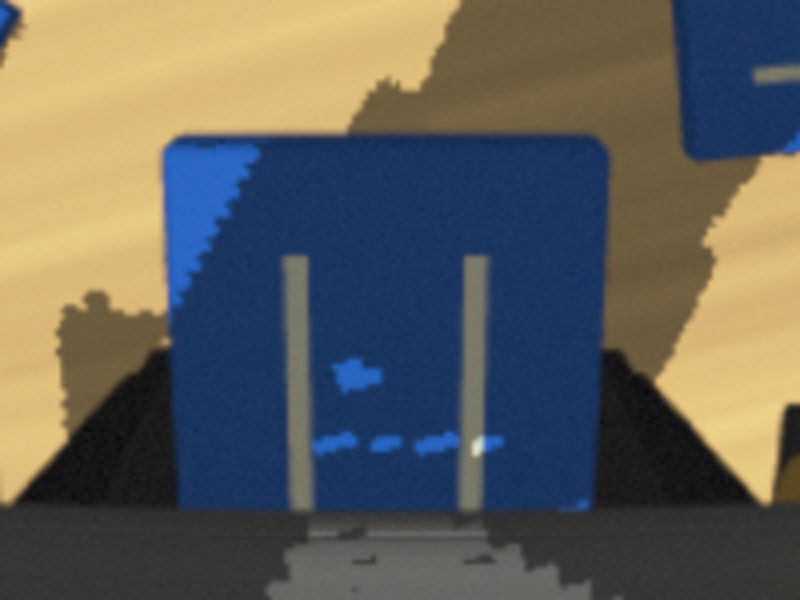

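```bash
python3 -m jog '[[5,20,0,0],[10,40,0,0],[14,55,0,2],[15,57,0,3],[15,57,0,3],[15,57,0,3],[15,57,0,3],[15,57,0,3],[14,55,0,3],[10,45,0,0],[8,32,0,0],[5,16,0,0],[1,5,0,0],[0,0,-20,0],[0,0,-20,0],[0,0,-10,0],[0,0,0,0],[0,0,0,0],[0,0,0,0],[0,0,0,0]]'
```

```text
t: 39.15
tcp_pos: [0.5789, 0.235, 0.1325]
tool_rot: [-0.071, 1.568, 0.071]
force: [-0.1, 0.1, -0.8]
gripper_width: 0.06
```

```bash
python3 -m jog '[[-0.9,0.7,-8,0],[0,0,-10,0],[0,0,-6,0],[0,0,0,0],[0,0,0,0],[0,0,0,0],[0,0,0,0]]'
python3 snap.py 17 wrist; python3 - <<'E'
from h import *
p=load("wrist17")["image"]
cv2.imwrite("pics/c18.png",cv2.resize(p[110:260,220:420],None,fx=4,fy=4,interpolation=cv2.INTER_CUBIC))
E
```

```text
t: 40.02
tcp_pos: [0.5778, 0.2356, 0.1081]
tool_rot: [-0.071, 1.569, 0.071]
force: [-0.1, 0.6, -0.7]
gripper_width: 0.0596
40.025 [0.5778 0.2356 0.1081] [-0.071   1.569   0.0713] [-0.1  0.6 -0.7] 0.05962596401814973
wrist [[-0.091, 0.965, 0.247, 0.51], [0.996, 0.088, 0.023, 0.229], [0.001, 0.248, -0.969, 0.278], [0.0, 0.0, 0.0, 1.0]]
```

View pics/c18.png

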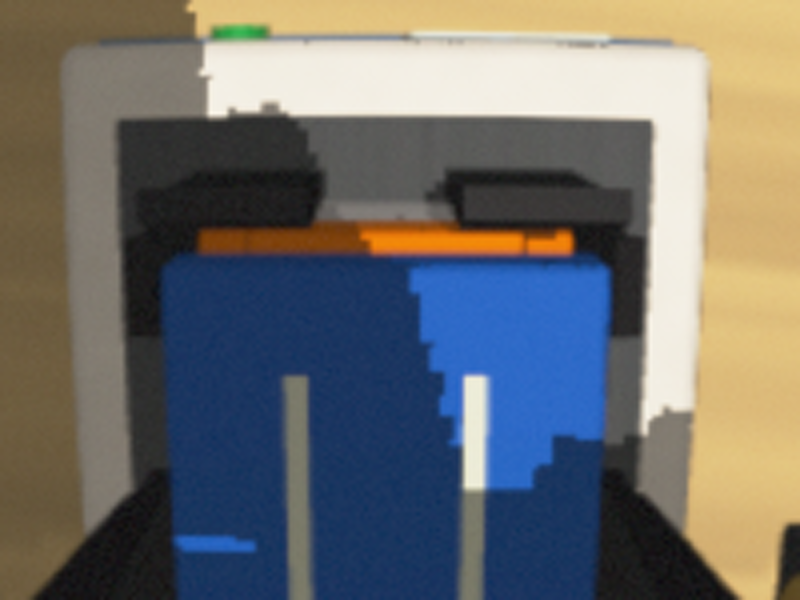

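```bash
python3 -m jog '[[0.3,0,-5,0],[0,0,-5,0],[0,0,-4,0],[0,0,-4,0],[0,0,-2,0],[0,0,-1,0],[0,0,0,0],[0,0,0,0],[0,0,0,0]]'
```

```text
t: 41.2
tcp_pos: [0.578, 0.2356, 0.0869]
tool_rot: [-0.071, 1.569, 0.071]
force: [-0.4, -0.7, -0.6]
gripper_width: 0.0597
```

```bash
python3 -m jog '[[0,0,-1,0],[0,0,0,0],[0,0,0,0]]';python3 -m jog '[[0,0,-0.6,0],[0,0,0,0],[0,0,0,0]]'
```

```text
t: 41.58
tcp_pos: [0.5779, 0.2356, 0.0857]
tool_rot: [-0.071, 1.57, 0.071]
force: [0.3, 0.5, -0.6]
gripper_width: 0.0597
t: 41.95
tcp_pos: [0.5779, 0.2356, 0.0857]
tool_rot: [-0.071, 1.57, 0.071]
force: [-2.3, 0.2, 5.2]
gripper_width: 0.0602
```

Contact came at 85.7 mm, as computed. Releasing and retreating.

```bash
python3 -m jog '[[0,0,0,0],[0,0,0,0],[0,0,0,0],[0,0,0,0],[0,0,0,0]]' 0.85; python3 -m jog '[[0,0,10,0],[0,0,30,0],[0,0,40,0],[0,0,30,0],[0,0,10,0],[0,0,0,0],[0,0,0,0],[0,0,0,0]]' 1
python3 snap.py 18 wrist scene side; python3 - <<'E'
from h import *
p=load("wrist18")["image"]
cv2.imwrite("pics/c19.png",cv2.resize(p[110:260,220:420],None,fx=4,fy=4,interpolation=cv2.INTER_CUBIC))
E
```

```text
t: 42.58
tcp_pos: [0.5779, 0.2356, 0.0851]
tool_rot: [-0.071, 1.57, 0.071]
force: [-0.1, -0.2, 0.4]
gripper_width: 0.0811
t: 43.58
tcp_pos: [0.5771, 0.2353, 0.2033]
tool_rot: [-0.072, 1.572, 0.071]
force: [-0.1, 0.1, -0.9]
gripper_width: 0.095
43.575 [0.5771 0.2353 0.2033] [-0.0718  1.5725  0.0706] [-0.1  0.1 -0.9] 0.09495757321928627
wrist [[-0.091, 0.966, 0.243, 0.51], [0.996, 0.088, 0.022, 0.229], [-0.0, 0.244, -0.97, 0.373], [0.0, 0.0, 0.0, 1.0]]
scene [[-0.016, 0.78, -0.625, 1.296], [1.0, 0.012, -0.01, 0.001], [0.0, -0.626, -0.78, 0.962], [0.0, 0.0, 0.0, 1.0]]
side [[0.878, -0.344, 0.333, 0.108], [-0.479, -0.615, 0.626, -0.883], [-0.011, -0.709, -0.705, 1.081], [0.0, 0.0, 0.0, 1.0]]
```

View pics/c19.png

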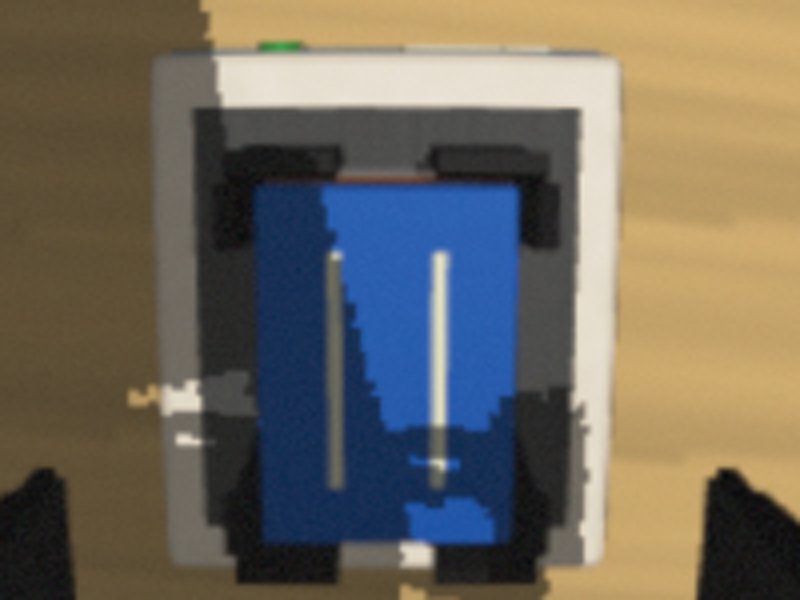

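View pics/side18.png

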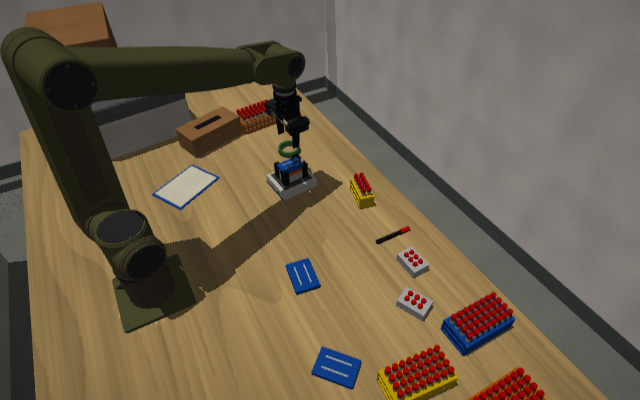

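```bash
python3 - <<'E'
from h import *
from plant import manip
p=load("wrist18")
u=(np.array([(255,184),(519,183),(513,543),(262,543)])+.5)/4-.5+np.array([220,110])
X=plane(p,u,.096)[:,:2]*1000
print(X.mean(0).round(1),[np.linalg.norm(X[i]-X[(i+1)%4]).round(1) for i in range(4)],[np.degrees(np.arctan2(*(X[(i+1)%4]-X[i])[::-1])).round(1) for i in range(4)])
print(manip.hand_in())
E
```

```text
[577.7 235.8] [np.float64(59.3), np.float64(86.3), np.float64(60.6), np.float64(86.1)] [np.float64(95.4), np.float64(5.7), np.float64(-84.8), np.float64(-175.1)]
the job is handed in; nothing more can be done
None
```

The three parts are stacked in the nest in order (block, then spacer, then cover). Each was lowered to light contact (about 5–6 N) and released. I handed the job in at about 43.6 s of the 72 s allowed; no verdict is reported.

- **Heights:** each part made contact at the height expected for it seated, with the TCP at 42.2, 72.4 and 85.7 mm.
- **Position of the cover:** the last picture puts its centre at (577.7, 235.8) mm, against the nest at (578.7, 235.6) mm. That is about 1 mm apart, within the 4 mm allowed.
- **Squareness and size:** the cover measures about 86 x 60 mm. Its edges lie at 4.9° to 5.7°, against about 5.1° for the nest.
- **Bystanders:** I did not touch the rack, tape roll or marker. The rack and marker look unmoved in the last side picture. The tape roll is partly hidden behind the gripper there, and I measured none of the three again.
- **Disagreements:** the first scene and side pictures put the nest 6–10 mm away from the wrist camera's estimate. I relied on the wrist camera, and the parts went in without binding. The housing measured about 146 x 126 mm instead of 150 x 130, probably because its edges are rounded.

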